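# Lock the sample table into the tester's fixture base

## Robot

A 6-joint arm with a two-finger parallel gripper is mounted at the origin on the work surface. World frame = base frame: x ahead of the robot, y to its left, z up, the work surface at z = 0. Lengths are in m, angles in rad, forces in N, time in s.
With the tool pointing down it reaches from about 0.35 to 0.975 m from the base axis. Payload 4.9 kg.
Tool frame: the origin (TCP) lies on the mounting face of the last link; the fingertips stand 173 mm ahead of it and the grasp point (between the pads) lies ctrl.pinch_z ahead of it (ctrl.pinch_z is the distance from the TCP to the grasp point, in m); z points along the fingers, y is the line along which they close (so a half turn about z gives the same grasp; the last joint's range is limited). The gripper opens to 85 mm and grips with 20 to 120 N. Pads are 22 mm wide; open, the fingers measure 114 mm over their backs; the gripper's body (76 mm by 85 mm) begins 54 mm behind the grasp point. The pads swing forward as they close: fully open they stand 13 mm farther back than shut.
Start: joints at [1.097, 0.053, 1.613, -0, 1.476, -0.119], TCP at [0.217, 0.586, 0.405] pointing down, gripper open.
Joint ranges: [-3.01, 3.01], [-1.01, 2.22], [0.06, 2.58], [-1.02, 4.17], [0.09, 2.62], [-3.14, 3.14]. Speed limits (rad/s): [2.57, 2.57, 3.14, 3.14, 3.14, 3.14].

## Interface

Orientations are given as a rotation vector (axis times angle).
In Python, from station import telemetry, eyes, ctrl gives the robot as it stands.
- The arm moves only by the tool apply_moves, never from a script. Its argument "plan" is a list of rows, each a list of 5 numbers: the finger opening in m, from 0 to 0.0854, then the shift along the tool's x, y, z in m, then the turn about the tool's z in rad. In form: [[jaw, x, y, z, roll], ...]. A call has 1 to 12 rows; each row is the pose to reach, as a shift and turn from the pose commanded when the call began, along the tool's axes at that moment; what a row does not reach only later rows make up. A row lasts 1/12 s, in which the tool goes at most 41.7 mm and 7.16 degrees, less where a joint would pass 70% of its speed; a pose out of reach is approached as far as the arm can. A call with a gripper value outside its range is refused whole. The fingers move at their own pace and stop on an object; "newtons" is the grip in N (left out, the last holds). Time passes only in rows, so rows that repeat a pose let the fingers close. It gives the time, the measured TCP pose, the force, the opening and the grip force at its end, in the units of the state.
- telemetry.get_obs(): the state, without advancing time (a new reading comes with each control period).
- eyes.get_image(name): name is "scene" or "top" or "wrist"; returns a dict with "img" (480x640x3 uint8, blue, green, red), "range_z" (480x640 float32, m along the optical axis (not along the pixel's ray), 0 where there is no reading), "K" (3x3 intrinsics, pixels), "pose" (4x4, takes a point from camera to world coordinates); the wrist camera has in their place "hand_eye" (4x4, takes a point from camera to tool coordinates, whose origin is the TCP and whose axes are the flange's). Camera axes: x right, y down, z forward; pixel columns grow to the right and rows downward; lengths in m; the calibration is good to about 2 mm. The wrist camera is an equidistant fisheye: a pixel r from the principal point sees the ray r / f radians off the axis. A picture is of the moment at which its call begins: read the wrist's pose just before it.
- ctrl.finish_job(): hands the job in; it is judged then, once.
Trained networks look in a picture, given as the dict that the camera call returned (one of the last four; its "shot" number tells which), for a name from the list of things; names that differ only in an ending like _2 or _b are one class to them, and where a whole thing is asked for, a point or a joint stands for the part that bears it (a point fixed in the world has none). Each returns a list of dicts, best first, with "confidence" (0 to 1); they miss things now and then, are a little off and sometimes report something else, mostly with a low value. They report only what shows in the picture. A call takes as long as a camera call. They do not tell look-alikes from the thing itself.
- eyes.search_frame(thing, picture): "box" ([left, top, right, bottom] in pixels, round what is visible of it).
- eyes.outline_of(thing, picture): "region" (480x640 bool, what is visible of it) and "box" ([left, top, right, bottom] in pixels, round what is visible of it).
- eyes.tip_of(thing, picture): "point" ([column, row] in pixels: a listed point, or the origin of a listed thing).
The state is a dict: "t": time; "q": joint angles; "dq": joint speeds; "effort": joint torques, N m; "tool_pos": TCP position; "tool_rot": TCP orientation; "contact_force": force on the tool from outside, world axes, zero at the start; "wrist_torque": the same for the moment, N m; "opening": finger opening in m; "grip_force": force on a finger pad.
Only numpy, scipy, OpenCV 4.12 (cv2) and the standard library are available. Lean on these libraries where they do the work, as an engineer would, in place of code of your own. Each camera call takes 0.05 s, during which the arm holds its last target. There are 200 camera calls.

## Task

Take the small sample table out of its white parking stand and mount it on the black fixture base: pass its T-shaped foot down through the narrow slot, push it down gently against the spring, give it a quarter turn, and let it rise so that it is locked upright. Its slot plate has been shifted a little sideways, so feel for the slot rather than forcing the foot, and leave the other things on the bench alone.

Things in the scene. Friction and masses are not known exactly. Their poses are not given: they have to be found in the camera images.
- stage_mid (a point): Centre of the black metal head (a block 60 x by 36 y by 16 mm z) of the loose sample table, half-way up the head. x: along the head's long side, z up. The table looks the same after a half turn about z. Mass 0.13 to 0.25 kg. At the start it hangs in the stand, up to 2 mm and 0.05 rad off the stand's own position and yaw.
- stage: The whole sample table, axes as stage_mid. Origin: centre of the underside of its T foot, 50 mm below stage_mid. The foot is a steel crossbar 36 mm long (x, parallel to the head's long side), 9.5 mm wide (y), 8 mm high; above it a round stem, 9 mm diameter, rises 34 mm to the head's underside.
- stand: White plastic parking stand, fixed: 68 (x) by 28 (y) by 55 mm high, with a foot strip 100 mm long and 6 mm high along x. Origin: centre of its underside. Slot in its top 44 (x) by 16 mm (y), 48 mm deep, takes the table's stem and foot; the head rests on the top and overhangs it by 4 mm on each long side.
- base: Black fixture base, fixed, 170 (x) by 150 (y) mm, its black top 52 mm high. Origin: centre of its underside, at bench height, z up. On it lies an aluminium slot plate 106 (x) by 80 (y) by 6 mm, with one through slot 41 mm long (x) by 13 mm wide (y) in the plate's middle, over a hollow.
- base_mid (a point): Middle of the base at the height of the slot plate's top face, 58 mm above bench; axes as the base. The plate is clamped rigidly in a sideways setting that is not measured: the slot's centre is up to 6 mm to either side of this point along the base's y (exact along x). Find it by touch or sight: beside it the foot stops at plate height, over it the foot drops in.
- base_ridge (a point): Middle of the base at the height of the lower edge of the ridges under the slot plate, 48 mm above bench (plate underside: 52 mm). The foot must be wholly below them to turn. They leave a notch 15 mm wide along y, across the slot's middle, where the foot rises after a quarter turn either way, until its top meets the plate's underside: locked.
- base_pad (a point): Middle of the base at the height of the unpressed spring pad's face, 47 mm above bench: a flat black disc of 44 mm diameter, centred under the slot. It pushes up with 4 N when first touched and 0.5 N more per mm, and can go down 14 mm at most. Never more than 30 N between sample table and base (plate and pad included).
- pot0: Bystander: sample pot with a yellow filling, 55 mm diameter, 38 mm high; origin at the centre of its underside.
- pot1: Bystander: the same kind of pot, 55 mm diameter, 38 mm high; origin at the centre of its underside.
- probe: Bystander: aluminium cylinder probe standing on its 38 mm wide face, 55 mm high; origin at the centre of its underside.
- weight: Bystander: brass calibration weight, 36 mm diameter, 46 mm high; origin at the centre of its underside.
Not all that is in view belongs to the job. What is shaped like the stand but blue, pink or red is not meant.

How it is judged:
On the way, in this order (a step that is already met when the one before it is completed fails the run):
1. the sample table is lifted clear of its stand (z of stage_mid in the frame of stand above 0.115 m), for 0.1 s.
2. its foot is through the slot and pushed down below the ridges (z of stage_mid in the frame of base below 0.09 m and horizontal distance between stage_mid and base_mid below 0.013 m and angle between stage_mid's own z axis and vertical below 0.12 rad), for 0.1 s.
At the end, for the whole second after the job is handed in: The table is locked in the base: foot through the slot, turned a quarter (within 0.22 rad) and risen into the notch (head centre 91.5 to 96.5 mm above the base underside, within 13 mm of the base centre), upright within 0.12 rad, released, at rest (z of stage_mid in the frame of base between 0.0915 and 0.0965 m and horizontal distance between stage_mid and base_mid below 0.013 m and angle between stage_mid's own z axis and vertical below 0.12 rad and angle between the x axis of stage_mid and the y axis of base, either way round below 0.22 rad and linear speed of stage below 0.01 m/s and angular speed of stage below 0.1 rad/s); the robot touches nothing.
It fails at once if the sample table is forced against the base with more than 30 N (contact force between stage and base above 30 N).
It fails at once if the first pot is disturbed (moved over 10 mm) (distance of pot0 from where it was at the start of the episode above 0.01 m).
It fails at once if the second pot is disturbed (moved over 10 mm) (distance of pot1 from where it was at the start of the episode above 0.01 m).
It fails at once if the probe is disturbed (moved over 10 mm) (distance of probe from where it was at the start of the episode above 0.01 m).
It fails at once if the weight is disturbed (moved over 10 mm) (distance of weight from where it was at the start of the episode above 0.01 m).
It also fails if it takes over 54 s, if anything falls off the work surface, if the arm or the gripper's body presses on something with over 40 N, if the wrist force passes 120 N, or if a joint passes its speed limit or range.

## Working session

There is one attempt and no reset: what is moved stays moved. The work goes in short steps, Python scripts to look and compute and a tool call to move; the robot and the scene stay as the last step left them, time stands still between calls to the robot, and variables do not carry over. Pictures are saved under pics/ and viewed, at most 10 in all, crops included, and the job is handed in when it is done.

Besides the shell and the picture viewer there is one more tool, called after "Emit:" in YAML: its name, and indented under it one key for each argument. apply_moves: Moves the arm, as the interface text tells. Its arguments: {"type":"object","properties":{"plan":{"type":"array","items":{"type":"array","items":{"type":"number"}}},"newtons":{"type":"number"}},"required":["plan"]}

```bash
mkdir -p pics; cat > h.py <<'E'
import numpy as np, cv2
from station import telemetry, eyes, ctrl
from scipy.spatial.transform import Rotation as R
def cloud(p):
    z=p["range_z"]; K=p["K"]; v,u=np.mgrid[:480,:640]
    c=np.stack([(u-K[0,2])/K[0,0]*z,(v-K[1,2])/K[1,1]*z,z],-1)
    w=c@p["pose"][:3,:3].T+p["pose"][:3,3]; w[z==0]=np.nan
    return w
E
python3 - <<'E'
from h import *
o=telemetry.get_obs(); print(o, ctrl.pinch_z)
for n in("top","scene"):
    p=eyes.get_image(n); cv2.imwrite(f"pics/{n}0.png",p["img"]); np.save(f"{n}0.npy",cloud(p)); w=np.load(f"{n}0.npy")
    print(n,p["pose"].round(3).tolist())
    for t in("stage","stand","base","stage_mid","base_mid","pot0","pot1","probe","weight"):
        f=eyes.tip_of if "mid" in t else eyes.search_frame
        for d in f(t,p)[:5]:
            b=np.array(d.get("point",d.get("box")));c=b if len(b)==2 else (b[:2]+b[2:])/2
            c=c.astype(int);print(t,b.round(1).tolist(),round(d["confidence"],2),w[c[1],c[0]].round(3))
E
```

```text
{'t': 0.0, 'q': array([ 1.09698824e+00,  5.33066190e-02,  1.61430115e+00,  3.99818996e-05,
        1.47597121e+00, -1.19030481e-01]), 'dq': array([-0.00070728,  0.00130727, -0.00019148,  0.00122241, -0.00029512,
       -0.00027906]), 'effort': array([-2.72639627e-03, -3.93721998e+01, -3.70154142e+01, -4.57185943e-04,
        7.38984643e-03,  9.96452712e-06]), 'tool_pos': array([0.21700065, 0.58582569, 0.40348954]), 'tool_rot': array([-5.54261876e-01, -3.09168321e+00,  2.96519561e-03]), 'contact_force': array([1.00661528, 0.0316636 , 0.06271299]), 'wrist_torque': array([ 0.0010673 ,  0.0424583 , -0.01591835]), 'grip_force': 0.0, 'opening': 0.08583561623971907} 0.1547
top [[-0.012, -0.987, 0.16, 0.475], [-1.0, 0.008, -0.027, -0.007], [0.025, -0.16, -0.987, 0.91], [0.0, 0.0, 0.0, 1.0]]
stage [379.0, 247.3, 411.4, 290.9] 0.67 [ 0.575 -0.141  0.074]
stand [372.0, 243.6, 412.2, 304.6] 0.9 [ 0.568 -0.136  0.072]
stand [445.8, 165.6, 502.3, 226.3] 0.82 [ 0.697 -0.276  0.055]
stand [309.8, 186.3, 345.9, 243.2] 0.81 [ 0.678 -0.039  0.009]
stand [444.5, 245.9, 488.4, 306.6] 0.67 [ 0.565 -0.256 
[... 1111 characters left out ...]
90.6, 230.9, 246.1] 0.61 [ 0.594 -0.247  0.05 ]
stand [303.6, 264.7, 322.5, 326.9] 0.58 [ 0.698 -0.027  0.055]
stand [156.5, 240.2, 186.0, 295.0] 0.57 [ 0.723 -0.268  0.056]
base [417.5, 210.7, 529.8, 309.7] 0.96 [0.549 0.199 0.058]
stage_mid [269.5, 221.1] 0.59 [ 0.589 -0.148  0.072]
base_mid [472.1, 245.6] 0.84 [0.51  0.192 0.049]
pot0 [203.9, 291.2, 240.1, 334.6] 0.77 [ 0.762 -0.159  0.033]
pot0 [351.9, 347.3, 386.8, 389.4] 0.76 [0.778 0.091 0.03 ]
pot1 [203.9, 291.2, 240.1, 334.6] 0.77 [ 0.762 -0.159  0.033]
pot1 [351.9, 347.3, 386.8, 389.4] 0.76 [0.778 0.091 0.03 ]
probe [290.6, 356.8, 312.9, 384.3] 0.67 [ 0.813 -0.004  0.028]
weight [366.9, 188.9, 390.6, 217.2] 0.83 [0.451 0.01  0.033]
```

View pics/top0.png

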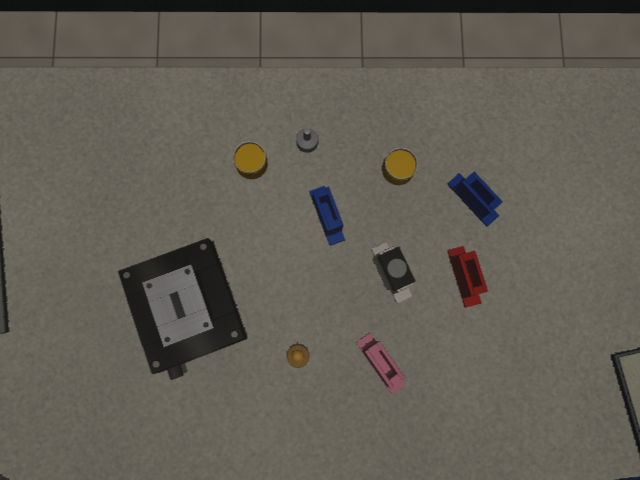

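```bash
python3 - <<'E'
import cv2,numpy as np
a=cv2.imread("pics/top0.png")
x=cv2.resize(a[225:325,350:450],(500,500),interpolation=2);y=cv2.resize(a[230:390,105:260],(300,500)[0:0] or (300,310),interpolation=2)
y=cv2.copyMakeBorder(y,0,190,0,0,0);cv2.imwrite("pics/crop0.png",np.hstack([x,y]))
w=np.load("top0.npy")
# head: z 66..80mm near (0.575,-.14)
def rect(m):
    r=cv2.minAreaRect((m[:,:2]*1000).astype(np.float32)); return np.round(r[0],1),np.round(r[1],1),round(r[2],1),len(m),m.mean(0).round(4)
for n in("top0","scene0"):
    w=np.load(n+".npy");d=np.hypot(w[...,0]-.575,w[...,1]+.14)<.05
    print(n,"head",rect(w[d&(w[...,2]>.066)]), np.nanpercentile(w[d&(w[...,2]>.066)][:,2],[5,50,95]))
    print("strip",rect(w[(np.hypot(w[...,0]-.575,w[...,1]+.14)<.07)&(w[...,2]>.004)&(w[...,2]<.009)]))
    d=np.hypot(w[...,0]-.525,w[...,1]-.19)<.13
    m=w[d&(w[...,2]>.044)&(w[...,2]<.07)];print("base",rect(m),np.percentile(m[:,2],[5,50,95]))
    m=w[d&(w[...,2]>.0555)&(w[...,2]<.07)];print("plate",rect(m),np.percentile(m[:,2],[5,50,95]))
E
```

```text
top0 head (array([ 577.9, -143.1]), array([59.8, 36.8]), 23.5, 891, array([ 0.5775, -0.1426,  0.0711])) [0.0685031 0.0711613 0.0736188]
strip (array([ 572.8, -136.6]), array([115.4, 124. ]), 46.9, 297, array([ 0.5728, -0.1455,  0.006 ]))
base (array([519. , 190.9]), array([187.6, 151.2]), 20.4, 10473, array([0.5246, 0.1931, 0.0537])) [0.04926133 0.05275156 0.05939942]
plate (array([524.2, 190.5]), array([161.1, 142.8]), 20.7, 3278, array([0.5247, 0.1963, 0.058 ])) [0.05590417 0.05791868 0.06042138]
scene0 head (array([ 576.7, -143.7]), array([63.1, 35.2]), 23.5, 569, array([ 0.5792, -0.1427,  0.0715])) [0.06882618 0.07161426 0.07380295]
strip (array([ 584.9, -129.4]), array([108. , 116.8]), 13.8, 152, array([ 0.6094, -0.1279,  0.0062]))
base (array([519.9, 190.3]), array([187.1, 151.4]), 20.3, 7262, array([0.5353, 0.1946, 0.0544])) [0.04961794 0.05354699 0.05997873]
plate (array([529.3, 189.4]), array([165.2, 140.7]), 20.3, 2400, array([0.528 , 0.1957, 0.0586])) [0.0561279  0.05866091 0.06078123]
```

View pics/crop0.png

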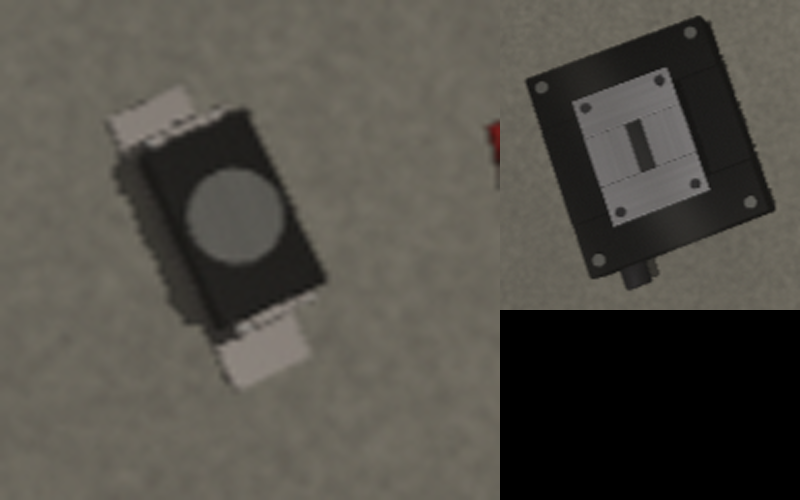

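The table is the black-headed one on the white stand at (395,270). Its look-alikes are blue (327,215), blue (475,198), red (467,276) and pink (381,362), and the crop confirms the white one. The base is at (182,305), with its slot at (178,305). Next I'll move over the base and look with the wrist camera.

```bash
cat >> h.py <<'E'
def plan(x,y,z,yaw):
    "shift/turn in tool axes to TCP x,y,z with stage-x yaw (tool x axis yaw, mod pi)"
    o=telemetry.get_obs(); M=R.from_rotvec(o["tool_rot"]).as_matrix()
    d=M.T@(np.array([x,y,z])-o["tool_pos"]); cy=np.arctan2(M[1,0],M[0,0])
    r=-(yaw-cy); r=(r+np.pi/2)%np.pi-np.pi/2
    print("t",o["t"],"yaw",np.degrees(cy).round(2),"q6",o["q"][5].round(3),"shift",d.round(4),"roll",r.round(4),"deg",np.degrees(r).round(1))
E
python3 - <<'E'
from h import *
plan(.5,.17,.38,np.radians(20.4)); plan(.5775,-.143,.30,np.radians(23.5))
p=eyes.get_image("wrist"); print(p["hand_eye"].round(4),p["K"])
E
```

```text
t 1.0 yaw 159.67 q6 -0.119 shift [-0.4098 -0.2919  0.0247] roll -0.7108 deg -40.7
t 1.0 yaw 159.67 q6 -0.119 shift [-0.5912 -0.5585  0.1047] roll -0.7649 deg -43.8
[[ 9.000e-04 -9.658e-01 -2.593e-01  6.560e-02]
 [ 1.000e+00  1.200e-03 -9.000e-04  8.000e-04]
 [ 1.100e-03 -2.593e-01  9.658e-01  3.050e-02]
 [ 0.000e+00  0.000e+00  0.000e+00  1.000e+00]] [[371.64829954   0.         322.66182865]
 [  0.         371.64829954 236.78773987]
 [  0.           0.           1.        ]]
```

Emit:
apply_moves:
  plan:
    - [0.06, -0.42, -0.28, 0.04, -0.71]
    - [0.06, -0.42, -0.28, 0.04, -0.71]
    - [0.06, -0.42, -0.28, 0.04, -0.71]
    - [0.06, -0.42, -0.28, 0.04, -0.71]
    - [0.06, -0.42, -0.28, 0.04, -0.71]
    - [0.06, -0.42, -0.28, 0.04, -0.71]
    - [0.06, -0.42, -0.28, 0.04, -0.71]
    - [0.06, -0.42, -0.28, 0.04, -0.71]
    - [0.06, -0.42, -0.28, 0.04, -0.71]
    - [0.06, -0.42, -0.28, 0.04, -0.71]
    - [0.06, -0.42, -0.28, 0.04, -0.71]
    - [0.06, -0.42, -0.28, 0.04, -0.71]

```text
t: 2.05
tool_pos: [0.5025, 0.1922, 0.3665]
tool_rot: [-0.555, 3.091, 0.0]
contact_force: [1.3, 0.5, -0.2]
opening: 0.06
grip_force: 0.0
```

Emit:
apply_moves:
  plan:
    - [0.06, 0, 0, 0, 0]
    - [0.06, 0, 0, 0, 0]
    - [0.06, 0, 0, 0, 0]

```text
t: 2.3
tool_pos: [0.5016, 0.1942, 0.3663]
tool_rot: [0.554, -3.092, -0.001]
contact_force: [-0.4, 0.8, 0.9]
opening: 0.06
grip_force: 0.0
```

```bash
cat >> h.py <<'E'
def wray(p,o,uv,z):
    "fisheye pixels -> world points on plane z"
    K=p["K"]; uv=np.asarray(uv,float).reshape(-1,2); d=(uv-[K[0,2],K[1,2]])/K[0,0]; th=np.linalg.norm(d,axis=1)+1e-12
    r=np.c_[d/th[:,None]*np.sin(th)[:,None],np.cos(th)]
    H=np.eye(4);H[:3,:3]=R.from_rotvec(o["tool_rot"]).as_matrix();H[:3,3]=o["tool_pos"];T=H@p["hand_eye"]
    r=r@T[:3,:3].T; return T[:3,3]+r*((z-T[2,3])/r[:,2])[:,None]
def wproj(p,o,X):
    H=np.eye(4);H[:3,:3]=R.from_rotvec(o["tool_rot"]).as_matrix();H[:3,3]=o["tool_pos"];T=H@p["hand_eye"]
    c=(np.asarray(X)-T[:3,3])@T[:3,:3]; th=np.arctan2(np.hypot(c[:,0],c[:,1]),c[:,2]); n=c[:,:2]/(np.hypot(c[:,0],c[:,1])[:,None]+1e-12)
    return n*th[:,None]*p["K"][0,0]+[p["K"][0,2],p["K"][1,2]]
def rectify(p,o,c,yaw,z,hx=.1,hy=.1,s=2500):
    "orthophoto of plane z about c, columns along local x, rows along -local y; s px/m"
    xs=np.arange(-hx,hx,1/s); ys=np.arange(hy,-hy,-1/s); X,Y=np.meshgrid(xs,ys)
    P=np.stack([c[0]+X*np.cos(yaw)-Y*np.sin(yaw),c[1]+X*np.sin(yaw)+Y*np.cos(yaw),z+0*X],-1).reshape(-1,3)
    m=wproj(p,o,P).astype(np.float32).reshape(*X.shape,2)
    return cv2.remap(p["img"],m[...,0],m[...,1],cv2.INTER_CUBIC)
E
python3 - <<'E'
from h import *
o=telemetry.get_obs(); p=eyes.get_image("wrist"); import pickle; pickle.dump((o,p),open("w1.pkl","wb"))
plan(.52,.19,.36,np.radians(20.4))
a=rectify(p,o,(.5235,.191),np.radians(20.4),.058); b=rectify(p,o,(.5235,.191),np.radians(20.4),.052)
cv2.imwrite("pics/w1.png",np.hstack([a[:,50:450],b[:,50:450]]))
E
```

```text
t 2.35 yaw -159.61 q6 -1.695 shift [-0.0158 -0.011   0.0064] roll -0.0001 deg -0.0
```

View pics/w1.png

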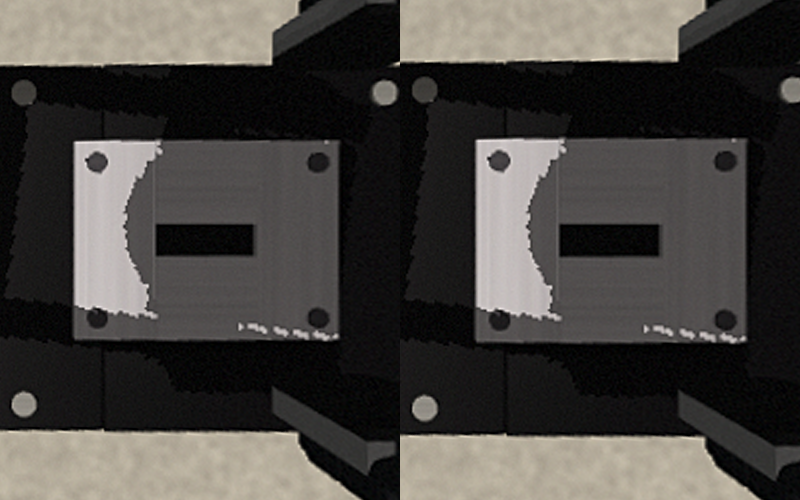

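The slot sits 4 mm to +y of my guess and 2.3 mm to +x, at world ≈ (0.5243, 0.1955), with the plate in line with the base. Now to the table.

```bash
python3 - <<'E'
from h import *
plan(.5775,-.143,.32,np.radians(23.5))
E
```

```text
t 2.35 yaw -159.61 q6 -1.695 shift [ 0.0463 -0.3432  0.0463] roll -0.0542 deg -3.1
```

Emit:
apply_moves:
  plan:
    - [0.06, 0.046, -0.343, 0.046, -0.054]
    - [0.06, 0.046, -0.343, 0.046, -0.054]
    - [0.06, 0.046, -0.343, 0.046, -0.054]
    - [0.06, 0.046, -0.343, 0.046, -0.054]
    - [0.06, 0.046, -0.343, 0.046, -0.054]
    - [0.06, 0.046, -0.343, 0.046, -0.054]
    - [0.06, 0.046, -0.343, 0.046, -0.054]
    - [0.06, 0.046, -0.343, 0.046, -0.054]
    - [0.06, 0.046, -0.343, 0.046, -0.054]
    - [0.06, 0.046, -0.343, 0.046, -0.054]
    - [0.06, 0.046, -0.343, 0.046, -0.054]
    - [0.06, 0.046, -0.343, 0.046, -0.054]

```text
t: 3.35
tool_pos: [0.5779, -0.1415, 0.3205]
tool_rot: [-0.642, 3.075, 0.001]
contact_force: [0.7, 0.7, -0.5]
opening: 0.0602
grip_force: 0.0
```

```bash
python3 - <<'E'
from h import *
o=telemetry.get_obs(); p=eyes.get_image("wrist")
plan(.5775,-.143,.32,np.radians(23.5))
a=rectify(p,o,(.5775,-.143),np.radians(23.5),.071,.06,.05,5000)
cv2.imwrite("pics/w2.png",a)
E
```

```text
t 3.4 yaw -156.4 q6 -2.348 shift [ 0.001  -0.0014  0.0006] roll 0.0017 deg 0.1
```

View pics/w2.png

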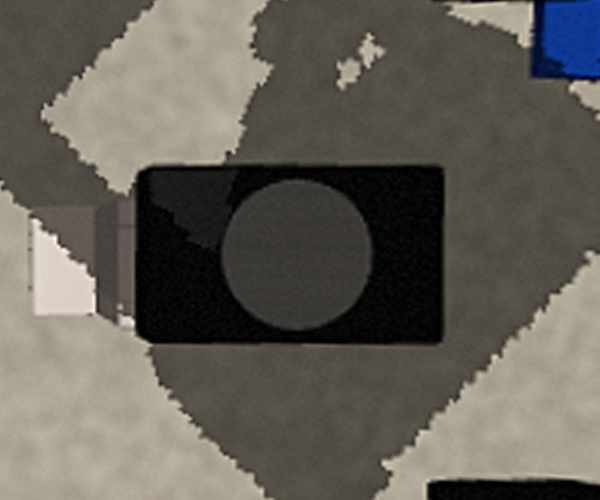

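The wrist view shows the black head over the white stand, its disc at (297,254). That puts it about 1 mm off in local -x and 0.9 mm off in -y, with yaw fine.

Emit:
apply_moves:
  plan:
    - [0.06, 0.001, -0.001, 0.03, 0]
    - [0.06, 0.001, -0.001, 0.06, 0]
    - [0.06, 0.001, -0.001, 0.06, 0]
    - [0.06, 0.001, -0.001, 0.06, 0]

```text
t: 3.73
tool_pos: [0.5765, -0.1429, 0.2587]
tool_rot: [0.641, -3.072, -0.004]
contact_force: [0.1, -0.5, 0.3]
opening: 0.0599
grip_force: 0.0
```

```bash
python3 - <<'E'
from h import *
print(ctrl.pinch_z); plan(.5769,-.1442,.216,np.radians(23.5))
E
```

```text
0.1547
t 3.7333 yaw -156.44 q6 -2.35 shift [ 0.     -0.0014  0.0427] roll 0.0011 deg 0.1
```

Emit:
apply_moves:
  plan:
    - [0.06, 0, -0.0012, 0.02, 0]
    - [0.06, 0, -0.0012, 0.035, 0]
    - [0.06, 0, -0.0012, 0.0425, 0]
    - [0.06, 0, -0.0012, 0.0425, 0]
    - [0.035, 0, -0.0012, 0.0425, 0]
    - [0.03, 0, -0.0012, 0.0425, 0]
    - [0.03, 0, -0.0012, 0.0425, 0]
    - [0.03, 0, -0.0012, 0.0425, 0]
    - [0.03, 0, -0.0012, 0.0425, 0]
    - [0.03, 0, -0.0012, 0.0425, 0]
  newtons: 60

```text
t: 4.57
tool_pos: [0.5788, -0.1462, 0.22]
tool_rot: [-0.638, 3.073, -0.002]
contact_force: [-0.3, 1.5, 6.3]
opening: 0.0352
grip_force: 61.1
```

```bash
python3 - <<'E'
from h import *
plan(.5769,-.1442,.216,np.radians(23.5));o=telemetry.get_obs();print({k:o[k] for k in("opening","grip_force","contact_force")})
E
```

```text
t 4.5667 yaw -156.56 q6 -2.352 shift [0.001  0.0026 0.004 ] roll -0.001 deg -0.1
{'opening': 0.03519321222743573, 'grip_force': 61.10787391662598, 'contact_force': array([-0.30610066,  1.51462408,  6.34704421])}
```

Emit:
apply_moves:
  plan:
    - [0.03, 0, 0, -0.01, 0]
    - [0.03, 0, 0, -0.03, 0]
    - [0.03, 0, 0, -0.06, 0]
    - [0.03, 0, 0, -0.09, 0]
    - [0.03, 0, 0, -0.11, 0]
    - [0.03, 0, 0, -0.12, 0]
    - [0.03, 0, 0, -0.12, 0]
    - [0.03, 0, 0, -0.12, 0]

```text
t: 5.23
tool_pos: [0.5776, -0.1459, 0.3373]
tool_rot: [0.638, -3.076, -0.0]
contact_force: [0.1, 1.4, -1.4]
opening: 0.0351
grip_force: 60.3
```

```bash
python3 - <<'E'
from h import *
o=telemetry.get_obs();q=[telemetry.get_obs()["tool_pos"]-o["tool_pos"] for _ in range(3)];print(q)
plan(.5243,.1955,.32,np.radians(20.4))
p=eyes.get_image("scene"); w=cloud(p); a=p["img"]
print(eyes.tip_of("stage_mid",p)[:2],eyes.search_frame("stage",p)[:2])
g=o["tool_pos"]-[0,0,.155]; c=p["pose"]; r=c[:3,:3].T@(g-c[:3,3]); u=(p["K"]@r/r[2])[:2].astype(int); print(u)
i=cv2.resize(a[u[1]-40:u[1]+60,u[0]-50:u[0]+50],(600,600),interpolation=2)
p=eyes.get_image("wrist");cv2.imwrite("pics/g3.png",cv2.resize(np.hstack([i,cv2.resize(p["img"],(800,600))]),(800,343)))
E
```

```text
[array([0., 0., 0.]), array([0., 0., 0.]), array([0., 0., 0.])]
t 5.2333 yaw -156.56 q6 -2.352 shift [-0.0869  0.3344  0.0174] roll 0.053 deg 3.0
[{'point': [264.8, 169.9], 'confidence': 0.69}] []
[266 169]
```

View pics/g3.png

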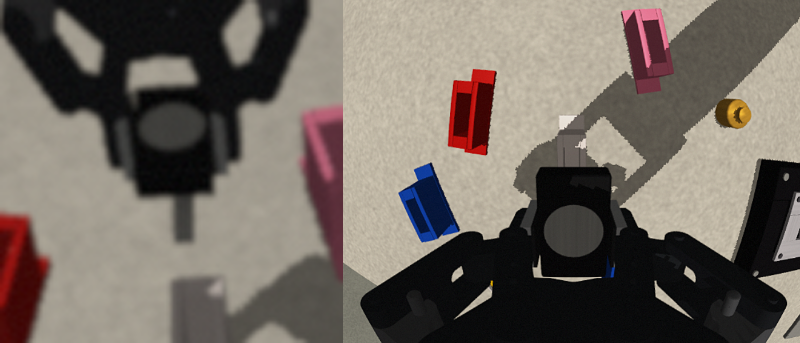

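The table is held upright and clear of the stand, with its disc at about (322,323) in the wrist frame. Next I'll measure the grasp offset along x.

```bash
python3 - <<'E'
from h import *
o=telemetry.get_obs();p=eyes.get_image("wrist")
g=cv2.cvtColor(p["img"],6)[270:375,260:385]; t,m=cv2.threshold(g,0,255,8)
n,l,s,c=cv2.connectedComponentsWithStats(m); k=[(s[i],c[i]+[260,270]) for i in range(1,n) if s[i,4]>800 ]; print(t,k)
M=R.from_rotvec(o["tool_rot"]).as_matrix()
for s_,cc in k:
    q=wray(p,o,cc,o["tool_pos"][2]-.149); print((M.T@(q[0]-o["tool_pos"])).round(4))
r=p["range_z"]; print(np.median(r[310:335,310:335]), "R z-axis",M[:,2].round(4),o["tool_pos"])
E
```

```text
36.0 [(array([  22,   17,   83,   73, 4796], dtype=int32), array([322.73040033, 322.86947456]))]
[0.0013 0.0005 0.149 ]
0.13003884 R z-axis [-0.0039  0.0015 -1.    ] [ 0.57722877 -0.14568243  0.33528349]
```

```bash
python3 - <<'E'
from h import *
plan(.5257,.1955,.30,np.radians(20.4))
E
```

```text
t 5.4833 yaw -156.55 q6 -2.352 shift [-0.0885  0.3335  0.0362] roll 0.0532 deg 3.0
```

Emit:
apply_moves:
  plan:
    - [0.03, -0.005, 0.02, 0, 0.02]
    - [0.03, -0.015, 0.055, 0, 0.053]
    - [0.03, -0.0255, 0.095, 0, 0.053]
    - [0.03, -0.036, 0.135, 0, 0.053]
    - [0.03, -0.0465, 0.175, 0, 0.053]
    - [0.03, -0.057, 0.215, 0, 0.053]
    - [0.03, -0.0675, 0.255, 0, 0.053]
    - [0.03, -0.077, 0.29, 0.01, 0.053]
    - [0.03, -0.084, 0.317, 0.02, 0.053]
    - [0.03, -0.0885, 0.333, 0.03, 0.053]
    - [0.03, -0.0885, 0.333, 0.036, 0.053]
    - [0.03, -0.0885, 0.333, 0.036, 0.053]

```text
t: 6.48
tool_pos: [0.5255, 0.1953, 0.299]
tool_rot: [0.559, -3.086, 0.001]
contact_force: [0.1, -0.5, -1.9]
opening: 0.0347
grip_force: 60.4
```

Emit:
apply_moves:
  plan:
    - [0.03, 0, 0, 0, 0]
    - [0.03, 0, 0, 0, 0]
    - [0.03, 0, 0, 0, 0]

```text
t: 6.73
tool_pos: [0.5271, 0.1939, 0.3026]
tool_rot: [-0.554, 3.091, -0.0]
contact_force: [0.4, -1.2, -1.7]
opening: 0.0346
grip_force: 60.4
```

```bash
python3 - <<'E'
from h import *
plan(.5257,.1955,.27,np.radians(20.4))
o=telemetry.get_obs(); p=eyes.get_image("scene"); c=p["pose"]
g=np.array([.5243,.1955,.07]); r=c[:3,:3].T@(g-c[:3,3]); u=(p["K"]@r/r[2])[:2].astype(int)
cv2.imwrite("pics/s4.png",cv2.resize(p["img"][u[1]-70:u[1]+50,u[0]-70:u[0]+70],(700,600),interpolation=2))
E
```

```text
t 6.7333 yaw -159.68 q6 -1.705 shift [0.0008 0.002  0.0326] roll -0.0015 deg -0.1
```

View pics/s4.png

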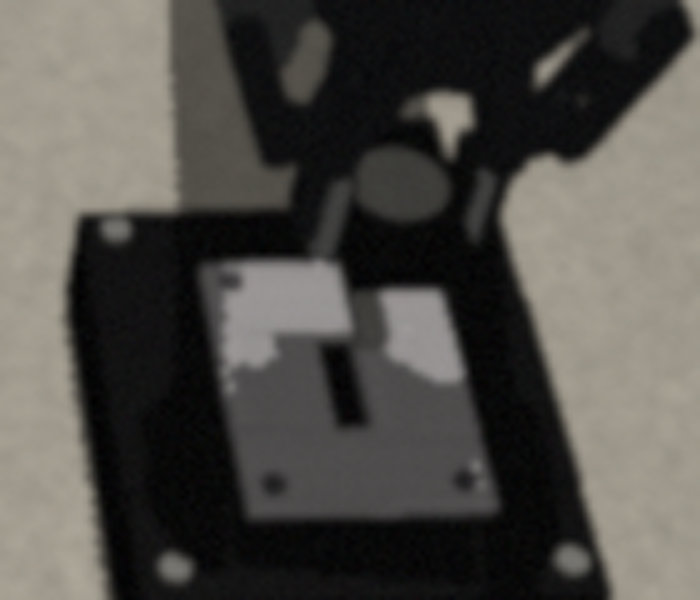

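```bash
cat >> h.py <<'E'
def avg(n=8):
    P=[];F=[]
    for _ in range(n):
        eyes.get_image("wrist");o=telemetry.get_obs();P.append(o["tool_pos"]);F.append(o["contact_force"])
    M=R.from_rotvec(o["tool_rot"]).as_matrix();P=np.array(P)
    print("t",o["t"].__round__(2),"pos",P.mean(0).round(4),"sd",P.std(0).round(4),"F",np.mean(F,0).round(2),np.std(F,0).round(1),"yaw",np.degrees(np.arctan2(M[1,0],M[0,0])).round(2),"zax",M[:,2].round(4))
    return P.mean(0),M
E
python3 - <<'E'
from h import *
m,M=avg(); print("to slot",(M.T@(np.array([.5257,.1955,.265])-m)).round(4))
E
```

```text
t 7.18 pos [0.5268 0.1944 0.3022] sd [0.0002 0.0002 0.0002] F [-0.28  0.06 -1.47] [0.4 0.3 0.4] yaw -159.6 zax [ 2.e-04  0.e+00 -1.e+00]
to slot [0.0006 0.0014 0.0372]
```

Emit:
apply_moves:
  plan:
    - [0.03, 0.0006, 0.0014, 0.01, 0]
    - [0.03, 0.0006, 0.0014, 0.02, 0]
    - [0.03, 0.0006, 0.0014, 0.027, 0]
    - [0.03, 0.0006, 0.0014, 0.03, 0]
    - [0.03, 0.0006, 0.0014, 0.03, 0]
    - [0.03, 0.0006, 0.0014, 0.03, 0]
    - [0.03, 0.0006, 0.0014, 0.03, 0]
    - [0.03, 0.0006, 0.0014, 0.03, 0]

```text
t: 7.85
tool_pos: [0.5258, 0.196, 0.2724]
tool_rot: [-0.556, 3.091, 0.0]
contact_force: [0.6, 0.1, -0.8]
opening: 0.0347
grip_force: 60.4
```

```bash
python3 - <<'E'
from h import *
m,M=avg(4); print("to slot",(M.T@(np.array([.5257,.1955,.265])-m)).round(4))
E
```

```text
t 8.05 pos [0.5257 0.196  0.2723] sd [0.     0.     0.0001] F [ 0.46 -0.14 -1.36] [0.3 0.3 0.4] yaw -159.59 zax [ 7.e-04  2.e-04 -1.e+00]
to slot [ 0.0002 -0.0004  0.0073]
```

Emit:
apply_moves:
  plan:
    - [0.03, 0, -0.0003, 0.002, 0]
    - [0.03, 0, -0.0003, 0.004, 0]
    - [0.03, 0, -0.0003, 0.006, 0]
    - [0.03, 0, -0.0003, 0.007, 0]
    - [0.03, 0, -0.0003, 0.008, 0]
    - [0.03, 0, -0.0003, 0.009, 0]
    - [0.03, 0, -0.0003, 0.009, 0]
    - [0.03, 0, -0.0003, 0.009, 0]

```text
t: 8.72
tool_pos: [0.5256, 0.1956, 0.2628]
tool_rot: [0.556, -3.092, -0.0]
contact_force: [-0.4, -0.3, -1.9]
opening: 0.0351
grip_force: 60.4
```

No contact at 0.263 so far. I'll go on.

Emit:
apply_moves:
  plan:
    - [0.03, 0, 0, 0.001, 0]
    - [0.03, 0, 0, 0.002, 0]
    - [0.03, 0, 0, 0.003, 0]
    - [0.03, 0, 0, 0.003, 0]
    - [0.03, 0, 0, 0.003, 0]

```text
t: 9.13
tool_pos: [0.5256, 0.1956, 0.2597]
tool_rot: [0.556, -3.092, -0.0]
contact_force: [-0.4, 0.5, -1.6]
opening: 0.035
grip_force: 60.4
```

The foot is in the slot. Next it goes on toward the pad.

Emit:
apply_moves:
  plan:
    - [0.03, 0, 0, 0.001, 0]
    - [0.03, 0, 0, 0.002, 0]
    - [0.03, 0, 0, 0.003, 0]
    - [0.03, 0, 0, 0.004, 0]
    - [0.03, 0, 0, 0.005, 0]
    - [0.03, 0, 0, 0.006, 0]
    - [0.03, 0, 0, 0.007, 0]
    - [0.03, 0, 0, 0.007, 0]
    - [0.03, 0, 0, 0.007, 0]

```text
t: 9.88
tool_pos: [0.5257, 0.1957, 0.2533]
tool_rot: [-0.557, 3.092, -0.0]
contact_force: [-2.7, -0.4, 2.6]
opening: 0.0345
grip_force: 60.8
```

Emit:
apply_moves:
  plan:
    - [0.03, 0, 0, 0.001, 0]
    - [0.03, 0, 0, 0.002, 0]
    - [0.03, 0, 0, 0.003, 0]
    - [0.03, 0, 0, 0.004, 0]
    - [0.03, 0, 0, 0.005, 0]
    - [0.03, 0, 0, 0.006, 0]
    - [0.03, 0, 0, 0.007, 0]
    - [0.03, 0, 0, 0.008, 0]
    - [0.03, 0, 0, 0.009, 0]
    - [0.03, 0, 0, 0.01, 0]
    - [0.03, 0, 0, 0.01, 0]
    - [0.03, 0, 0, 0.01, 0]

```text
t: 10.88
tool_pos: [0.5259, 0.1957, 0.2436]
tool_rot: [-0.557, 3.091, 0.0]
contact_force: [-2.4, -0.5, 7.1]
opening: 0.0346
grip_force: 61.4
```

```bash
python3 - <<'E'
from h import *
m,M=avg(4); o=telemetry.get_obs();print(o["wrist_torque"],o["q"][5])
p=eyes.get_image("scene");c=p["pose"];w=cloud(p)
d=(np.hypot(w[...,0]-.5243,w[...,1]-.1955)<.022)&(w[...,2]>.085)&(w[...,2]<.115);print(np.percentile(w[d][:,2],[10,50,90]),d.sum())
E
```

```text
t 11.08 pos [0.5258 0.1957 0.2436] sd [0. 0. 0.] F [-3.46 -0.43  7.41] [0.6 0.6 0.4] yaw -159.59 zax [ 5.e-04  1.e-04 -1.e+00]
[-0.18116955  0.56970382 -0.03535107] -1.7033668501916217
[0.09415114 0.09580578 0.10392454] 403
```

Emit:
apply_moves:
  plan:
    - [0.03, 0.001, 0, 0, 0]
    - [0.03, 0.001, 0, 0, 0.05]
    - [0.03, 0.001, -0.0002, 0, 0.12]
    - [0.03, 0.001, -0.0003, 0, 0.2]
    - [0.03, 0.0011, -0.0004, 0, 0.3]
    - [0.03, 0.0011, -0.0005, 0, 0.4]
    - [0.03, 0.0012, -0.0006, 0, 0.5]
    - [0.03, 0.0013, -0.0007, 0, 0.6]
    - [0.03, 0.0014, -0.0008, 0, 0.7]
    - [0.03, 0.0015, -0.0009, 0, 0.78]
    - [0.03, 0.0015, -0.0009, 0, 0.78]
    - [0.03, 0.0015, -0.0009, 0, 0.78]

```text
t: 12.13
tool_pos: [0.5256, 0.1945, 0.2444]
tool_rot: [0.66, 3.067, 0.003]
contact_force: [-0.0, 0.8, 7.1]
opening: 0.035
grip_force: 61.4
```

```bash
python3 - <<'E'
from h import *
m,M=avg(2); o=telemetry.get_obs();print(o["wrist_torque"],o["q"][5],o["opening"],"roll left",np.arctan2(M[1,0],M[0,0])-np.radians(20.4-90-180+180))
E
```

```text
t 12.23 pos [0.5256 0.1945 0.2444] sd [0. 0. 0.] F [-0.73  0.13  6.07] [0.  0.1 0.2] yaw 155.7 zax [ 0.0043  0.001  -1.    ]
[-0.0518336   0.03104671  0.01180669] -0.9251889374799337 0.03508702444134889 roll left 3.932275094242347
```

Emit:
apply_moves:
  plan:
    - [0.03, 0, 0, 0, 0.05]
    - [0.03, 0, -0.0001, 0, 0.12]
    - [0.03, 0.0001, -0.0002, 0, 0.2]
    - [0.03, 0.0001, -0.0003, 0, 0.3]
    - [0.03, 0.0002, -0.0004, 0, 0.4]
    - [0.03, 0.0002, -0.0005, 0, 0.5]
    - [0.03, 0.0003, -0.0007, 0, 0.6]
    - [0.03, 0.0003, -0.0008, 0, 0.7]
    - [0.03, 0.0004, -0.0009, 0, 0.79]
    - [0.03, 0.0004, -0.0009, 0, 0.79]
    - [0.03, 0.0004, -0.0009, 0, 0.79]
    - [0.03, 0.0004, -0.0009, 0, 0.79]

```text
t: 13.23
tool_pos: [0.5249, 0.1938, 0.2444]
tool_rot: [1.79, 2.578, 0.005]
contact_force: [0.2, 0.7, 7.1]
opening: 0.0351
grip_force: 61.4
```

```bash
python3 - <<'E'
from h import *
m,M=avg(3); o=telemetry.get_obs();print(o["wrist_torque"],o["q"][5],o["opening"])
p=eyes.get_image("scene");w=cloud(p)
i=p["img"][150:300,400:560];cv2.imwrite("pics/s5.png",cv2.resize(i,(640,600),interpolation=2))
E
```

```text
t 13.38 pos [0.5249 0.1938 0.2444] sd [0. 0. 0.] F [ 0.02 -0.08  6.57] [0.6 0.4 0.3] yaw 110.45 zax [ 4.4e-03  9.0e-04 -1.0e+00]
[-0.01396196  0.04232376 -0.08357879] -0.13609353554453224 0.034917065907907295
```

View pics/s5.png

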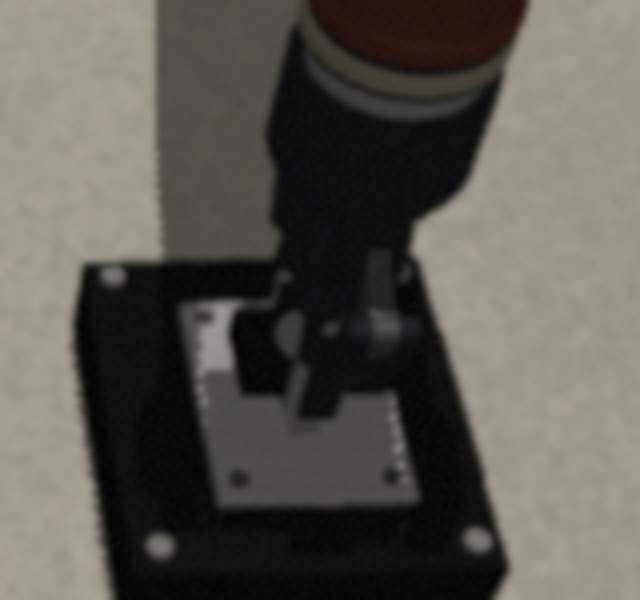

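Emit:
apply_moves:
  plan:
    - [0.03, 0, 0, -0.001, 0]
    - [0.03, 0, 0, -0.002, 0]
    - [0.03, 0, 0, -0.003, 0]
    - [0.03, 0, 0, -0.004, 0]
    - [0.03, 0, 0, -0.005, 0]
    - [0.03, 0, 0, -0.005, 0]
    - [0.03, 0, 0, -0.005, 0]

```text
t: 14.02
tool_pos: [0.5246, 0.1937, 0.2487]
tool_rot: [1.79, 2.578, 0.004]
contact_force: [3.1, 0.6, 4.8]
opening: 0.0346
grip_force: 61.2
```

```bash
python3 - <<'E'
from h import *
m,M=avg(3)
E
```

```text
t 14.17 pos [0.5244 0.1937 0.2485] sd [0.0001 0.     0.0001] F [2.9  0.6  4.57] [0.2 0.5 0.8] yaw 110.45 zax [ 2.1e-03  4.0e-04 -1.0e+00]
```

Emit:
apply_moves:
  plan:
    - [0.03, 0, 0.0007, 0, 0]
    - [0.03, 0, 0.0007, -0.001, 0]
    - [0.03, 0, 0.0007, -0.0015, 0]
    - [0.03, 0, 0.0007, -0.002, 0]
    - [0.03, 0, 0.0007, -0.002, 0]
    - [0.03, 0, 0.0007, -0.002, 0]

```text
t: 14.67
tool_pos: [0.5244, 0.1938, 0.2498]
tool_rot: [1.792, 2.58, -0.0]
contact_force: [3.3, 0.2, 4.4]
opening: 0.0351
grip_force: 61.2
```

```bash
python3 - <<'E'
from h import *
m,M=avg(3)
E
```

```text
t 14.82 pos [0.5244 0.1938 0.2497] sd [0. 0. 0.] F [ 2.87 -0.13  4.12] [0.3 0.4 0.2] yaw 110.46 zax [-2.e-04 -2.e-04 -1.e+00]
```

It has nearly fully risen. Now I'll release.

Emit:
apply_moves:
  plan:
    - [0.04, 0, 0, 0, 0]
    - [0.045, 0, 0, 0, 0]
    - [0.06, 0, 0, 0, 0]
    - [0.06, 0, 0, 0, 0]
    - [0.06, 0, 0, 0, 0]
    - [0.06, 0, 0, 0, 0]

```text
t: 15.32
tool_pos: [0.5241, 0.1939, 0.2494]
tool_rot: [-1.791, -2.58, 0.001]
contact_force: [-0.8, -1.1, -0.9]
opening: 0.0602
grip_force: 0.0
```

Emit:
apply_moves:
  plan:
    - [0.06, 0, 0, -0.01, 0]
    - [0.06, 0, 0, -0.03, 0]
    - [0.06, 0, 0, -0.06, 0]
    - [0.06, 0, 0, -0.09, 0]
    - [0.06, 0, 0, -0.12, 0]
    - [0.06, 0, 0, -0.14, 0]
    - [0.06, 0, 0, -0.14, 0]
    - [0.06, 0, 0, -0.14, 0]

```text
t: 15.98
tool_pos: [0.5247, 0.1939, 0.3922]
tool_rot: [1.79, 2.578, 0.005]
contact_force: [0.3, -0.0, -0.4]
opening: 0.06
grip_force: 0.0
```

```bash
python3 - <<'E'
from h import *
o=telemetry.get_obs();p=eyes.get_image("wrist")
a=rectify(p,o,(.5235,.191),np.radians(20.4),.102,.07,.07,4000);cv2.imwrite("pics/w6.png",a)
for n in("scene","top"):
    q=eyes.get_image(n);w=cloud(q)
    d=(np.hypot(w[...,0]-.524,w[...,1]-.195)<.045)&(w[...,2]>.09)&(w[...,2]<.115);m=w[d];print(n,np.percentile(m[:,2],[10,50,90]),d.sum(),cv2.minAreaRect((m[:,:2]*1000).astype(np.float32)))
    A=np.c_[m[:,:2]-m[:,:2].mean(0),np.ones(len(m))]; print("slope",np.linalg.lstsq(A,m[:,2],rcond=None)[0])
E
```

```text
scene [0.09467702 0.10242479 0.10429385] 842 ((524.6044921875, 194.84286499023438), (38.735618591308594, 60.83339309692383), 19.448503494262695)
slope [-0.13485638 -0.0285266   0.10117737]
top [0.0996674  0.10194071 0.10377699] 1005 ((524.8861083984375, 196.0840301513672), (36.312740325927734, 60.0711669921875), 20.378238677978516)
slope [0.01789452 0.02951747 0.10161884]
```

View pics/w6.png

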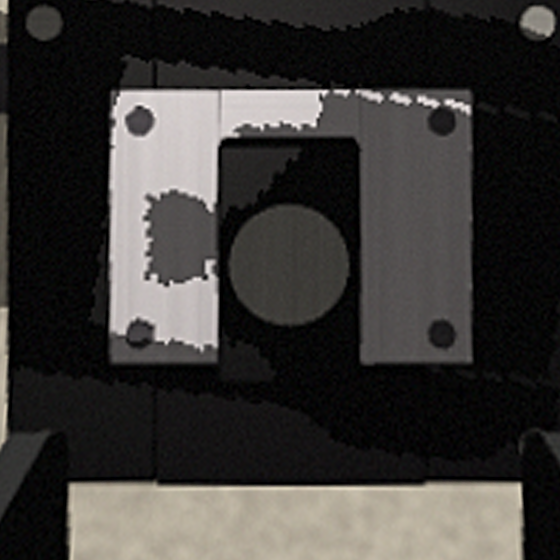

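The head is square to the plate, with its disc at (289,265). Its top is at 102 mm, so the head centre is at 94 mm, level and turned a quarter. That means it is locked.

```bash
python3 -c "
from station import ctrl
print(ctrl.finish_job())"
```

```text
the job is handed in; nothing more can be done
None
```

I mounted the sample table in the base and handed the job in at about 16 s: quarter-turned to within about 1°, level, head centre at about 94 mm, gripper clear; the hand-in returned no verdict.

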